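# Brake the analyser dolly, push its gas module home, release the brake

### The arm

A 6-joint arm with a two-finger parallel gripper is mounted at the origin on the work surface. World frame = base frame: x ahead of the robot, y to its left, z up, the work surface at z = 0. Lengths are in mm, angles in rad, forces in N, time in s.
With the tool pointing down it reaches from about 350 to 875 mm from the base axis. Payload 4.2 kg.
Tool frame: the origin (TCP) lies at the very end of the fingers, on their centre line; the grasp point (between the pads) lies 19 mm behind it (pinch_z is the distance from the TCP to the grasp point, in mm); z points along the fingers, y is the line along which they close (so a half turn about z gives the same grasp; the last joint's range is limited). The gripper opens to 85 mm and grips with 20 to 120 N. Pads are 22 mm wide; open, the fingers measure 114 mm over their backs; the gripper's body (76 mm by 85 mm) begins 54 mm behind the grasp point. The pads swing forward as they close: fully open they stand 13 mm farther back than shut.
Start: joints at [1.593, 0.385, 0.008, 0, -1.194, -0.259], TCP at [146.589, 607.545, 231.312] pointing down, gripper open.
Joint ranges: [-3.14, 3.14], [-1.21, 2.06], [-1.07, 1.41], [-3.16, 2.05], [-2.99, -0.16], [-3.1, 3.1]. Speed limits (rad/s): [2.79, 2.79, 3.14, 3.14, 3.14, 3.14].

### API

Orientations are given as a unit quaternion [x, y, z, w].
In Python, from bench import * gives the robot as it stands.
- The arm moves only by the tool arm_command, never from a script. Its argument "steps" is one flat list of numbers, 4 for each row, row after row: the shift along the tool's x, y, z in m, then the turn about the tool's z in rad. In form: [tx, ty, tz, roll, tx, ty, tz, roll, ...]. A call has 1 to 20 rows; each row shifts and turns the commanded pose from where the row before left it, along the tool's axes as they then stand; what a row does not reach is not made up. A row lasts 1/8 s, in which the tool goes at most 62.5 mm and 10.7 degrees, less where a joint would pass 70% of its speed; a pose out of reach is approached as far as the arm can. A call with a gripper value outside its range is refused whole. "grip" is the finger opening in m, from 0 to 0.0854, set as the call begins (left out, the last holds). The fingers move at their own pace and stop on an object; the grip force is fixed at half the most. Time passes only in rows, so rows that do not move let the fingers close. It gives the time, the measured TCP pose, the force, the opening and the grip force at its end, in the units of the state.
- read_state(): the state, without advancing time (a new reading comes with each control period).
- get_image(name): name is "scene" or "top"; returns the picture (420x560x3 uint8, red, green, blue); there is no depth.
- get_calibration(name): a dict with "camera_matrix" (3x3 intrinsics, pixels), "k1" (the pictures are not rectified: a ray, as slopes to the right and down, at radius r is drawn at 1 + k1 r^2 times it, then the intrinsics apply), "cam_to_world" (4x4, takes a point from camera to world coordinates). Camera axes: x right, y down, z forward; pixel columns grow to the right and rows downward; lengths in mm; the calibration is good to about 2 mm. A picture is of the moment at which its call begins. get_calibration takes no time and is no camera call.
- job_done(): hands the job in; it is judged then, once.
The state is a dict: "clock": time; "joints": joint angles; "joint_vel": joint speeds; "joint_efforts": joint torques, N m; "position": TCP position; "ee_rot": TCP orientation; "contact_force": force on the tool from outside, world axes, zero at the start; "wrist_torque": the same for the moment, N m; "gripper_width": finger opening in mm; "grasp_force": force on a finger pad.
Only numpy, scipy, OpenCV 4.12 (cv2) and the standard library are available. Lean on these libraries where they do the work, as an engineer would, in place of code of your own. Each camera call takes 0.05 s, during which the arm holds its last target. There are 200 camera calls.

### The job

The gas analyser on the small wheeled dolly has its plug-in gas module sticking out. Press the dolly's red brake bar down firmly, without stamping on it, until the brake bites and holds by itself; then push the module fully home without shoving the dolly along, and finally lift the brake bar fully back up so that the dolly is free to roll. Leave the dolly standing where it is and do not disturb anything else.

Things in the scene. Friction and masses are not known exactly. Their poses are not given: they have to be found in the camera images.
- dolly: low instrument dolly carrying a gas analyser, about 10 kg: plywood deck 300 mm deep (x), 280 wide (y), top 96 mm above the bench, on four 50 mm wheels in rigid forks: it rolls only along its own x, unbraked at 2 to 5 N. Origin: on the bench under the deck's middle; x points from front to back, so its front (module, brake bar) faces -x; y level, across the dolly; z up.
- panel (a point): middle of the analyser's wood-coloured front panel, 103 mm ahead (-x) of the dolly's origin, 154 mm above the bench. The analyser is a black box 260 mm wide, 220 deep behind the panel, from 102 to 206 mm above the bench.
- brake_bar (a point): middle of the red brake bar, on its centre line: round tube 14 mm thick, 90 mm long along the dolly's y, on two 10 mm thick end arms (80 mm clear between them) that run back to the brake shaft, 120 mm behind. 45 mm to the dolly's +y side. Up: 88 mm above the bench and 59 mm in front of the deck edge, clear all round. With the brake biting: 31 to 73 mm above the bench.
- brake_hinge (a point): point on the axis of the brake shaft, straight behind the middle of the bar, 65 mm above the bench and 96 mm ahead of the dolly's origin. The axis is level, along the dolly's y.
- brake (a joint): angle of the brake bar, rad: 0 = fully up at its stop (bar 0.19 rad above level seen from the shaft), grows going down, end stop 0.55. Stiff: stays where left, moves at about 6 N down or 10 N up at the bar. Shoes meet the tyres at 0.13 to 0.47, differing each time with wear; then the force climbs within 1 to 3 mm. 15 to 22 N in all makes it hold by itself; over 27 N is stamping.
- shoes: the two rubber brake shoes, carried by the brake bar's shaft and pressed on the front tyres. Origin on the brake shaft's axis, in the dolly's middle plane.
- front_wheels: the two braked front wheels, 50 mm across, 240 mm apart, on one axle; origin at the middle of the axle, 25 mm above the bench.
- module (a joint): how far the gas module still stands out of its slot, m: 0 = fully home, flange against the panel; about 0.018 to 0.030 at the start. It slides straight along the dolly's x with a drag of about 8 N to a hard stop at home. A well set brake holds the dolly against 25 N or more.
- module_face (a point): middle of the front face of the module's blue grip block (46 mm wide, 30 high, 22 deep, on a light grey flange 72 wide, 64 high): 154 mm above the bench, 60 mm to the dolly's -y side of its middle plane. When home it lies 131 mm ahead (-x) of the dolly's origin.
- monitor: white handheld monitor 150 by 75 by 30 mm lying on top of the analyser; origin under its middle
- mouse: dark computer mouse 105 by 60 by 26 mm; origin under its middle
- cal_gas: aluminium calibration gas can, 62 mm thick, 190 mm tall, standing; origin under its middle
- screwdriver: orange-handled screwdriver lying on the bench; origin under its middle
- pliers: green-handled pliers lying on the bench; origin under their joint
- spool_valve: white plastic breathing valve, 48 mm across, 55 mm tall, standing; origin under its middle

How it is judged (in metres and radians):
On the way, in this order (a step that is already met when the one before it is completed fails the run):
1. the brake bar has been pressed down and let go, and the shoes keep hold of the front tyres by themselves (contact force between shoes and front_wheels above 18 N and contact force between the fingers and dolly below 0.5 N and value of joint brake above 0.1 rad), for 0.2 s.
2. the module is fully home (within 2 mm) while the brake is still on (value of joint module below 0.002 m and contact force between shoes and front_wheels above 4 N), for 0.2 s.
At the end, for the whole second after the job is handed in: The brake bar is fully up (within 0.06 rad, about 6 mm at the bar), the module is fully home (within 2 mm), and the dolly stands still within 20 mm of where it stood at the start (value of joint brake below 0.06 rad and value of joint module below 0.002 m and distance of dolly from where it was at the start of the episode below 0.02 m and linear speed of dolly below 0.01 m/s); the robot touches nothing.
It fails at once if the brake is stamped on: the shoes are driven into the tyres with more than 95 N (about 27 to 35 N at the bar, depending on where they bite) (contact force between shoes and front_wheels above 95 N).
It fails at once if the dolly is shoved or rolls more than 20 mm from where it stood (distance of dolly from where it was at the start of the episode above 0.02 m).
It fails at once if the dolly is tipped up off its wheels (more than 0.05 rad) (angle between dolly's own z axis and vertical above 0.05 rad).
It fails at once if the monitor on the analyser, the mouse, gas can, screwdriver, pliers or valve is disturbed (moved more than 40 mm) (distance of any of monitor, mouse, cal_gas, screwdriver, pliers, spool_valve from where it was at the start of the episode above 0.04 m).
It also fails if it takes over 59 s, if anything falls off the work surface, if the arm or the gripper's body presses on something with over 40 N, if the wrist force passes 120 N, or if a joint passes its speed limit or range.

## Working session

There is one attempt and no reset: what is moved stays moved. The work goes in short steps, Python scripts to look and compute and a tool call to move; the robot and the scene stay as the last step left them, time stands still between calls to the robot, and variables do not carry over. Pictures are saved under pics/ and viewed, at most 10 in all, crops included, and the job is handed in when it is done.

Besides the shell and the picture viewer there is one more tool, called after "Call:" by a JSON object that holds its "op" and its "data". arm_command: Moves the arm, as the interface text tells. Its arguments: {"type":"object","properties":{"steps":{"type":"array","items":{"type":"number"}},"grip":{"type":"number"}},"required":["steps"]}

```bash
mkdir -p pics
python3 - <<'E'
from bench import *
import cv2
for n in("scene","top"):
    cv2.imwrite(f"pics/{n}0.png",cv2.cvtColor(get_image(n),cv2.COLOR_RGB2BGR))
    c=get_calibration(n);print(n,c["camera_matrix"],c["k1"],c["cam_to_world"])
s=read_state();print(s["ee_rot"],s["clock"],s["position"],s["contact_force"])
E
```

```text
scene [[428.40891945   0.         280.93346509]
 [  0.         428.40891945 213.64432799]
 [  0.           0.           1.        ]] -0.11077778299998495 [[ 9.96195702e-01 -7.45899548e-02  4.50606411e-02  4.69145333e+02]
 [-8.69375938e-02 -8.15067440e-01  5.72806183e-01 -6.90907233e+02]
 [-5.99812598e-03 -5.74544522e-01 -8.18451352e-01  1.22989758e+03]
 [ 0.00000000e+00  0.00000000e+00  0.00000000e+00  1.00000000e+00]]
top [[490.56097428   0.         283.50487705]
 [  0.         490.56097428 206.96381415]
 [  0.           0.           1.        ]] 0.018760076258979446 [[ 1.72188321e-02 -9.96182049e-01  8.55852596e-02  4.31271945e+02]
 [-9.99849368e-01 -1.73422504e-02 -6.98719559e-04  6.05389327e+01]
 [ 2.18029288e-03 -8.55603366e-02 -9.96330605e-01  1.36620800e+03]
 [ 0.00000000e+00  0.00000000e+00  0.00000000e+00  1.00000000e+00]]
[ 9.92994555e-01 -1.18156047e-01 -5.38439734e-05  9.79209204e-04] 0.1 [146.443301   607.0677814  230.33173811] [-0.66359176  0.56472415  0.18310404]
```

View pics/scene0.png

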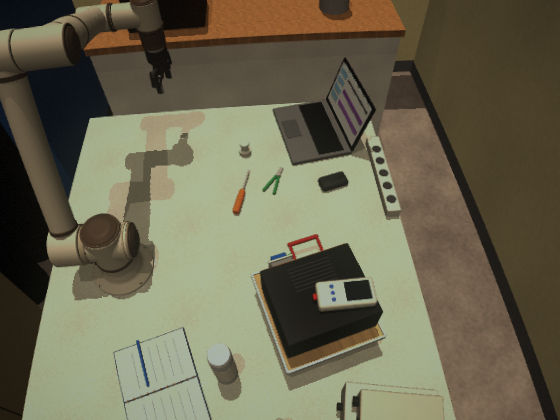

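View pics/top0.png

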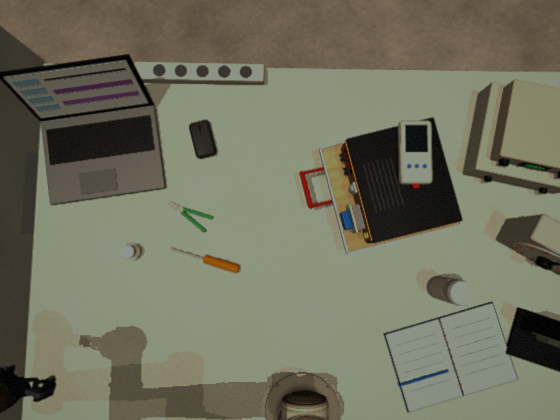

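The front of the dolly faces world +y (left in the top view). The red brake bar is at about top (307,188) and scene (306,242). The blue module is at about top (349,219) and scene (280,258). I'll enlarge both.

Run:
```python
import cv2
a=cv2.imread("pics/top0.png")[140:260,290:390];b=cv2.imread("pics/scene0.png")[225:345,245:395]
cv2.imwrite("pics/ct.png",cv2.resize(a,None,fx=5,fy=5,interpolation=cv2.INTER_CUBIC))
cv2.imwrite("pics/cs.png",cv2.resize(b,None,fx=5,fy=5,interpolation=cv2.INTER_CUBIC))
```

```text
(no output)
```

View pics/ct.png

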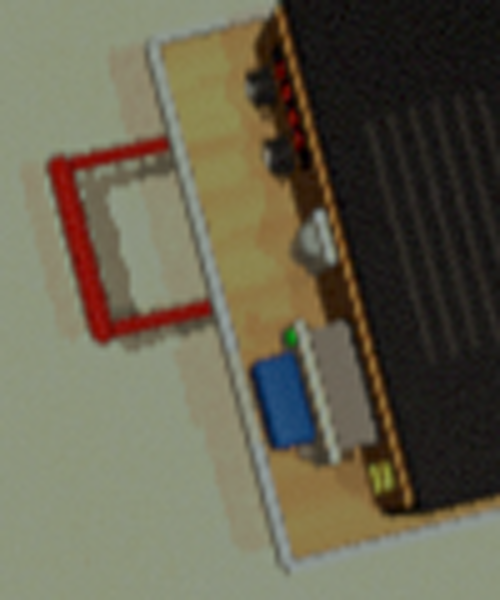

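View pics/cs.png

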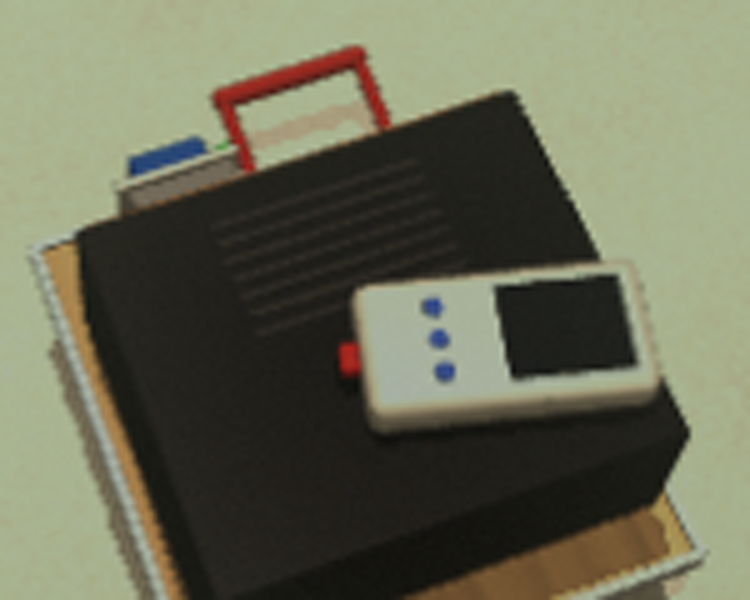

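```bash
cat > h.py <<'E'
from bench import *
import numpy as np
from scipy.optimize import least_squares
C={n:get_calibration(n) for n in("scene","top")}
def proj(n,P):
    c=C[n];T=np.linalg.inv(np.array(c["cam_to_world"]));p=T[:3,:3]@P+T[:3,3]
    s=p[:2]/p[2];s=s*(1+c["k1"]*s@s);K=np.array(c["camera_matrix"]);return K[:2,:2]@s+K[:2,2]
E
python3 - <<'E'
from h import *
t=lambda u,v:np.array([(u+.5)/5-.5+290,(v+.5)/5-.5+140])
s=lambda u,v:np.array([(u+.5)/5-.5+245,(v+.5)/5-.5+225])
tri={"bar+":(t(62,163),s(360,53)),"bar-":(t(101,335),s(221,98)),"blue-":(t(272,447),s(130,157)),"blue+":(t(252,367),s(203,138)),"deck-":(t(287,568),s(35,248))}
for k,(a,b) in tri.items():
    r=least_squares(lambda P:np.r_[proj("top",P)-a,proj("scene",P)-b],[450,300,90.]);print(k,r.x.round(1),(r.fun).round(2))
# pose fit
pts=[((-209,88,88),'bar+'),((-209,2,88),'bar-'),((-150,-140,96),'deck-')]
obs=[(np.array(p,float),n,tri[k][i]) for p,k in pts for i,n in enumerate(("top","scene"))]
obs+=[(np.array([-150,140,96.]),"top",t(155,42)),(np.array([-103,-130,206.]),"top",t(408,508)),(np.array([-103,130,206.]),"top",t(282,5)),(np.array([-103,-130,206.]),"scene",s(80,230)),(np.array([-103,130,206.]),"scene",s(515,95))]
def W(q,p):
    c,sn=np.cos(q[2]),np.sin(q[2]);return np.array([q[0]+c*p[0]-sn*p[1],q[1]+sn*p[0]+c*p[1],p[2]])
def f(q):
    return np.concatenate([proj(n,W(q,p))-o for p,n,o in obs]+[proj(n,W(q,np.array([-131-q[3],-60+y,169.])))-tri[k][i] for k,y in(("blue-",-23),("blue+",23)) for i,n in enumerate(("top","scene"))])
r=least_squares(f,[500,0,-1.5,20]);print(r.x,r.fun.reshape(-1,2).round(1).tolist())
for nm,p in dict(bar=(-209,45,88),mod=(-131-r.x[3],-60,154),panel=(-103,0,154)).items():print(nm,W(r.x,p).round(1))
E
```

```text
bar+ [634.3  12.7  92.1] [-0.   -0.45 -0.53  0.1 ]
bar- [544.5  -9.1  87.3] [-0.01 -0.48 -0.56  0.09]
blue- [484.1 -89.3 164.5] [-0.01 -0.49 -0.56  0.08]
blue+ [524.8 -79.5 162.1] [-0.02 -1.06 -1.22  0.18]
deck- [ 424.8 -106.2   94.5] [-0.02 -0.46 -0.52  0.06]
[ 600.48923923 -215.97112612   -1.31320983   20.03703325] [[1.5, 0.5], [-1.0, 2.0], [1.7, -2.2], [1.1, 1.0], [0.2, -1.3], [0.2, -0.1], [0.1, -0.1], [0.4, 2.1], [-1.8, -2.7], [-2.6, -1.6], [-1.3, -2.9], [0.9, 0.4], [-1.4, -0.1], [0.2, -1.8], [-0.7, -1.1]]
bar [590.8  -2.4  88. ]
mod [504.  -85.2 154. ]
panel [ 574.3 -116.4  154. ]
```

The bar middle triangulates to about (589, 1, 89), the module face to about (504, -85), and the yaw to about -1.33. I'll turn the tool so its y lies along the dolly's x, close the fingers, and go above the bar.

Call:
{"op": "arm_command", "data": {"steps": [0,0,0,-0.16,0,0,0,-0.16,0,0,0,-0.158,0.019,0.046,0,0,0.019,0.046,0,0,0.019,0.046,0,0,0.019,0.046,0,0,0.019,0.046,0,0,0.019,0.046,0,0,0.019,0.046,0,0,0.019,0.046,0,0,0.019,0.046,0,0,0.019,0.046,0,0,0.019,0.046,0,0,0.019,0.046,0,0,0.019,0.046,0,0,0.019,0.046,0,0,0.019,0.046,0,0,0,0,0,0,0,0,0,0], "grip": 0}}

```text
clock: 2.6
position: [587.7, 5.5, 230.6]
ee_rot: [0.993, 0.12, -0.001, -0.0]
contact_force: [-0.5, 0.5, -0.6]
gripper_width: 0.1
grasp_force: 0.0
```

Call:
{"op": "arm_command", "data": {"steps": [0.001,0.004,0.03,0,0,0,0.03,0,0,0,0.03,0,0,0,0.018,0,0,0,0.008,0,0,0,0,0]}}

```text
clock: 3.35
position: [589.8, 2.7, 115.4]
ee_rot: [0.993, 0.121, -0.0, 0.0]
contact_force: [0.1, 0.2, 0.4]
gripper_width: 0.0
grasp_force: 0.0
```

Run:
```python
from h import *
import cv2
t=cv2.cvtColor(get_image("top"),cv2.COLOR_RGB2BGR)[140:260,270:390];s=cv2.cvtColor(get_image("scene"),cv2.COLOR_RGB2BGR)[195:315,245:365]
cv2.imwrite("pics/n1.png",cv2.resize(np.hstack([t,s]),None,fx=3.3,fy=3.3,interpolation=cv2.INTER_CUBIC))
st=read_state();print(st["position"],st["contact_force"])
```

```text
[590.60016865   2.44063497 116.3489692 ] [-0.75224569 -0.82758559  0.07208576]
```

View pics/n1.png

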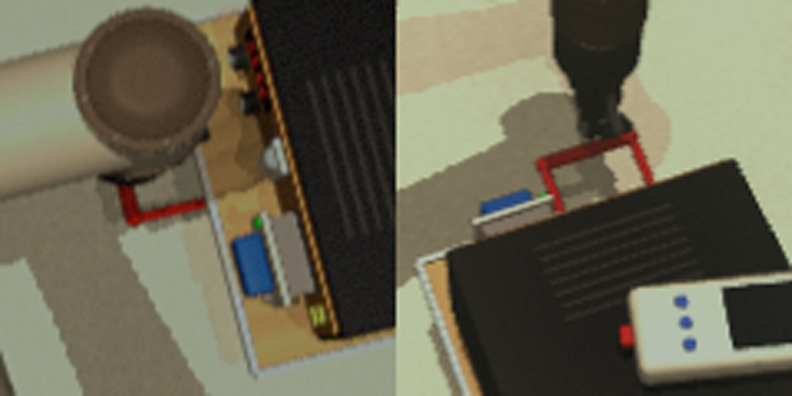

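The tips are about 20 mm above the bar's middle (scene view, tips at about (600,130), bar at about (594,148)). I'll go down to contact and gauge the stiffness.

Call:
{"op": "arm_command", "data": {"steps": [0,0,0.006,0,0,0,0.006,0,0,0,0.004,0,0,0,0.001,0,0,0,0,0]}}

```text
clock: 4.08
position: [590.1, 1.9, 98.2]
ee_rot: [0.993, 0.12, -0.0, 0.0]
contact_force: [-0.6, 0.0, -0.3]
gripper_width: 0.0
grasp_force: 0.0
```

Call:
{"op": "arm_command", "data": {"steps": [0,0,0.001,0,0,0,0,0]}}

```text
clock: 4.32
position: [590.1, 1.9, 97.4]
ee_rot: [0.993, 0.12, 0.0, -0.0]
contact_force: [0.3, -0.5, -0.8]
gripper_width: -0.1
grasp_force: 0.0
```

Call:
{"op": "arm_command", "data": {"steps": [0,0,0.001,0,0,0,0,0]}}

```text
clock: 4.58
position: [590.0, 2.0, 96.2]
ee_rot: [0.993, 0.12, -0.0, -0.0]
contact_force: [0.4, -0.2, 0.2]
gripper_width: -0.0
grasp_force: 0.0
```

Call:
{"op": "arm_command", "data": {"steps": [0,0,0.001,0,0,0,0,0]}}

```text
clock: 4.82
position: [590.0, 1.9, 95.2]
ee_rot: [0.993, 0.12, -0.0, -0.0]
contact_force: [-0.2, 0.3, -0.1]
gripper_width: 0.4
grasp_force: 0.0
```

Call:
{"op": "arm_command", "data": {"steps": [0,0,0.001,0,0,0,0,0]}}

```text
clock: 5.08
position: [590.0, 2.0, 94.2]
ee_rot: [0.993, 0.12, -0.0, -0.0]
contact_force: [0.4, -0.1, 0.5]
gripper_width: -0.2
grasp_force: 0.0
```

Call:
{"op": "arm_command", "data": {"steps": [0,0,0.001,0,0,0,0,0]}}

```text
clock: 5.32
position: [590.2, 2.0, 93.8]
ee_rot: [0.993, 0.12, 0.0, 0.0]
contact_force: [-1.0, -0.4, 2.7]
gripper_width: 0.0
grasp_force: 1.7
```

Call:
{"op": "arm_command", "data": {"steps": [0,0,0.001,0,0,0,0,0]}}

```text
clock: 5.58
position: [590.2, 2.1, 92.9]
ee_rot: [0.993, 0.12, 0.0, -0.0]
contact_force: [-1.4, 0.7, 5.3]
gripper_width: -0.1
grasp_force: 2.5
```

Call:
{"op": "arm_command", "data": {"steps": [0,0,0.001,0,0,0,0,0]}}

```text
clock: 5.82
position: [590.1, 2.3, 91.9]
ee_rot: [0.993, 0.12, 0.0, -0.0]
contact_force: [-1.6, 1.8, 6.1]
gripper_width: 0.0
grasp_force: 2.6
```

Call:
{"op": "arm_command", "data": {"steps": [0,0,0.001,0,0,0,0,0]}}

```text
clock: 6.08
position: [590.1, 2.5, 90.9]
ee_rot: [0.993, 0.12, 0.0, -0.0]
contact_force: [-2.4, 2.2, 6.4]
gripper_width: -0.3
grasp_force: 2.7
```

Call:
{"op": "arm_command", "data": {"steps": [0,0,0.001,0,0,0,0.001,0]}}

```text
clock: 6.32
position: [590.0, 2.8, 88.9]
ee_rot: [0.993, 0.12, 0.0, -0.0]
contact_force: [-2.7, 3.7, 5.9]
gripper_width: 0.2
grasp_force: 3.1
```

Call:
{"op": "arm_command", "data": {"steps": [0,0,0.001,0,0,0,0.001,0]}}

```text
clock: 6.58
position: [590.1, 2.8, 86.9]
ee_rot: [0.993, 0.12, 0.0, -0.0]
contact_force: [-3.2, 2.8, 5.4]
gripper_width: -0.4
grasp_force: 3.0
```

Call:
{"op": "arm_command", "data": {"steps": [0,0,0.001,0,0,0,0.001,0]}}

```text
clock: 6.82
position: [590.0, 2.8, 84.9]
ee_rot: [0.993, 0.12, 0.0, -0.0]
contact_force: [-2.8, 3.6, 5.6]
gripper_width: 0.4
grasp_force: 2.9
```

Call:
{"op": "arm_command", "data": {"steps": [0,0,0.001,0,0,0,0.001,0]}}

```text
clock: 7.08
position: [590.0, 2.8, 82.9]
ee_rot: [0.993, 0.12, 0.0, -0.0]
contact_force: [-3.4, 3.6, 5.6]
gripper_width: 0.4
grasp_force: 2.9
```

Call:
{"op": "arm_command", "data": {"steps": [0,0,-0.001,0,0,0,0,0]}}

```text
clock: 7.32
position: [590.1, 1.9, 83.0]
ee_rot: [0.993, 0.12, -0.0, 0.0]
contact_force: [-0.3, -0.2, 0.7]
gripper_width: -0.1
grasp_force: 0.5
```

Call:
{"op": "arm_command", "data": {"steps": [-0.001,-0.001,-0.001,0,0,0,0,0]}}

```text
clock: 7.58
position: [588.7, 2.5, 84.1]
ee_rot: [0.993, 0.12, -0.0, 0.0]
contact_force: [-0.3, 0.1, -1.3]
gripper_width: 0.3
grasp_force: 0.0
```

Call:
{"op": "arm_command", "data": {"steps": [0,0,0.001,0,0,0,0,0]}}

```text
clock: 7.82
position: [588.8, 2.6, 83.1]
ee_rot: [0.993, 0.12, -0.0, 0.0]
contact_force: [0.6, -0.1, -0.1]
gripper_width: 0.2
grasp_force: 0.0
```

Call:
{"op": "arm_command", "data": {"steps": [0,0,0.001,0,0,0,0,0]}}

```text
clock: 8.07
position: [589.0, 2.6, 82.8]
ee_rot: [0.993, 0.12, 0.0, 0.0]
contact_force: [-1.5, -0.3, 3.4]
gripper_width: -0.4
grasp_force: 1.9
```

The arm gives at about 7 N/mm, so 3 mm of command per batch can't stamp. Continuing down.

Call:
{"op": "arm_command", "data": {"steps": [0,0,0.001,0,0,0,0.001,0,0,0,0,0]}}

```text
clock: 8.45
position: [588.9, 2.8, 80.7]
ee_rot: [0.993, 0.12, 0.0, -0.0]
contact_force: [-1.1, 1.5, 4.5]
gripper_width: -0.1
grasp_force: 2.4
```

Call:
{"op": "arm_command", "data": {"steps": [0,0,0.001,0,0,0,0.001,0,0,0,0,0]}}

```text
clock: 8.82
position: [588.9, 3.1, 78.6]
ee_rot: [0.993, 0.12, 0.0, -0.0]
contact_force: [-2.1, 1.8, 4.3]
gripper_width: -0.1
grasp_force: 2.4
```

Call:
{"op": "arm_command", "data": {"steps": [0,0,0.001,0,0,0,0.001,0,0,0,0.001,0,0,0,0,0]}}

```text
clock: 9.32
position: [588.8, 3.3, 75.5]
ee_rot: [0.993, 0.12, 0.0, -0.0]
contact_force: [-2.6, 2.7, 5.0]
gripper_width: -0.3
grasp_force: 2.4
```

Call:
{"op": "arm_command", "data": {"steps": [0,0,0.001,0,0,0,0.001,0,0,0,0.001,0,0,0,0,0]}}

```text
clock: 9.82
position: [588.8, 3.2, 72.4]
ee_rot: [0.993, 0.12, 0.0, -0.0]
contact_force: [-1.8, 2.2, 4.6]
gripper_width: 0.4
grasp_force: 2.2
```

Call:
{"op": "arm_command", "data": {"steps": [0,0,0.001,0,0,0,0.001,0,0,0,0.001,0,0,0,0,0]}}

```text
clock: 10.32
position: [588.9, 3.2, 69.7]
ee_rot: [0.993, 0.12, 0.0, -0.0]
contact_force: [-3.5, 3.2, 6.5]
gripper_width: -0.0
grasp_force: 3.2
```

Call:
{"op": "arm_command", "data": {"steps": [0,0,0.001,0,0,0,0.001,0,0,0,0,0]}}

```text
clock: 10.7
position: [588.9, 3.2, 68.7]
ee_rot: [0.993, 0.121, 0.0, -0.0]
contact_force: [-4.1, 3.3, 11.0]
gripper_width: -0.5
grasp_force: 5.6
```

Call:
{"op": "arm_command", "data": {"steps": [0,0,0.001,0,0,0,0.001,0,0,0,0,0]}}

```text
clock: 11.08
position: [589.0, 3.2, 67.7]
ee_rot: [0.993, 0.121, 0.0, 0.0]
contact_force: [-7.2, 4.8, 17.0]
gripper_width: 0.4
grasp_force: 8.2
```

Call:
{"op": "arm_command", "data": {"steps": [0,0,0.001,0,0,0,0.0006,0,0,0,0,0]}}

```text
clock: 11.45
position: [589.1, 3.2, 67.1]
ee_rot: [0.993, 0.121, 0.001, 0.0]
contact_force: [-8.5, 5.1, 21.6]
gripper_width: 0.5
grasp_force: 10.6
```

Call:
{"op": "arm_command", "data": {"steps": [0,0,0.0004,0,0,0,0,0]}}

```text
clock: 11.7
position: [589.1, 3.2, 67.0]
ee_rot: [0.993, 0.121, 0.001, 0.0]
contact_force: [-9.0, 4.1, 23.1]
gripper_width: -0.4
grasp_force: 11.3
```

Call:
{"op": "arm_command", "data": {"steps": [0,0,-0.003,0,0,0,-0.005,0,0,0,-0.01,0,0,0,-0.02,0,0,0,-0.02,0,0,0,-0.02,0,-0.02,0,0,0,-0.03,0,0,0,-0.03,0.01,0,0,-0.022,0.01,0,0,0,0.006,0,0,0,0,0,0]}}

```text
clock: 13.2
position: [497.0, -47.2, 141.6]
ee_rot: [0.993, 0.12, 0.001, 0.0]
contact_force: [-0.1, -1.2, -0.8]
gripper_width: 0.0
grasp_force: 0.0
```

Run:
```python
from h import *
import cv2
t=cv2.cvtColor(get_image("top"),cv2.COLOR_RGB2BGR)[140:260,270:390];s=cv2.cvtColor(get_image("scene"),cv2.COLOR_RGB2BGR)[195:315,245:365]
cv2.imwrite("pics/n2.png",cv2.resize(np.hstack([t,s]),None,fx=3.3,fy=3.3,interpolation=cv2.INTER_CUBIC))
st=read_state();print(st["position"],st["contact_force"])
```

```text
[496.95305352 -46.75052745 141.29639179] [0.01714678 0.5985014  0.23698304]
```

View pics/n2.png

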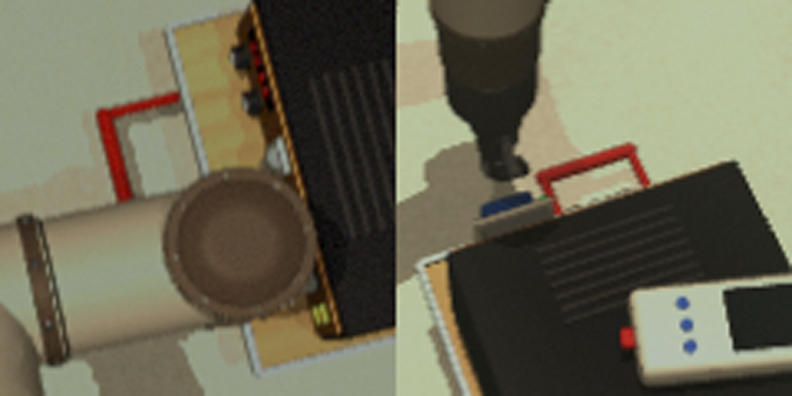

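Call:
{"op": "arm_command", "data": {"steps": [0,0.006,-0.004,0,0,0.006,0,0,0,0.004,0,0,0,0.002,0,0,0,0,0,0]}}

```text
clock: 13.92
position: [500.3, -64.6, 145.2]
ee_rot: [0.993, 0.12, -0.0, -0.0]
contact_force: [-0.2, 0.1, 0.2]
gripper_width: -0.4
grasp_force: 0.0
```

Call:
{"op": "arm_command", "data": {"steps": [0,0.002,0,0,0,0.002,0,0,0,0,0,0]}}

```text
clock: 14.3
position: [501.3, -68.4, 145.3]
ee_rot: [0.993, 0.12, 0.0, 0.0]
contact_force: [-0.3, -0.4, -0.1]
gripper_width: -0.1
grasp_force: 0.0
```

Call:
{"op": "arm_command", "data": {"steps": [0,0.002,0,0,0,0.002,0,0,0,0,0,0]}}

```text
clock: 14.68
position: [502.3, -72.3, 145.3]
ee_rot: [0.993, 0.12, -0.0, 0.0]
contact_force: [0.5, 0.2, 0.7]
gripper_width: 0.0
grasp_force: 0.0
```

Call:
{"op": "arm_command", "data": {"steps": [0,0.002,0,0,0,0.002,0,0,0,0,0,0]}}

```text
clock: 15.05
position: [503.0, -75.0, 145.3]
ee_rot: [0.993, 0.12, -0.0, -0.001]
contact_force: [-1.7, 6.0, 1.0]
gripper_width: -0.1
grasp_force: 3.0
```

Call:
{"op": "arm_command", "data": {"steps": [0,0.002,0,0,0,0.002,0,0,0,0.002,0,0,0,0,0,0]}}

```text
clock: 15.55
position: [504.4, -80.6, 145.3]
ee_rot: [0.993, 0.12, 0.0, -0.001]
contact_force: [-2.5, 6.1, 1.6]
gripper_width: -0.1
grasp_force: 3.5
```

Call:
{"op": "arm_command", "data": {"steps": [0,0.002,0,0,0,0.002,0,0,0,0.002,0,0,0,0,0,0]}}

```text
clock: 16.05
position: [506.0, -86.3, 145.4]
ee_rot: [0.993, 0.12, 0.0, -0.001]
contact_force: [-1.6, 7.1, 1.8]
gripper_width: 0.2
grasp_force: 3.5
```

Call:
{"op": "arm_command", "data": {"steps": [0,0.002,0,0,0,0.002,0,0,0,0,0,0]}}

```text
clock: 16.42
position: [507.0, -90.2, 145.3]
ee_rot: [0.993, 0.12, 0.0, -0.001]
contact_force: [-0.5, 8.1, 1.6]
gripper_width: -0.0
grasp_force: 3.6
```

Call:
{"op": "arm_command", "data": {"steps": [0,0.001,0,0,0,0.001,0,0,0,0,0,0]}}

```text
clock: 16.8
position: [507.5, -92.0, 145.4]
ee_rot: [0.993, 0.12, 0.0, -0.001]
contact_force: [-1.4, 7.2, 2.0]
gripper_width: 0.1
grasp_force: 3.8
```

Call:
{"op": "arm_command", "data": {"steps": [0,0.001,0,0,0,0.001,0,0,0,0,0,0]}}

```text
clock: 17.18
position: [508.0, -94.0, 145.4]
ee_rot: [0.993, 0.12, 0.0, -0.001]
contact_force: [-1.4, 7.7, 2.1]
gripper_width: -0.1
grasp_force: 3.8
```

Call:
{"op": "arm_command", "data": {"steps": [0,0.001,0,0,0,0.001,0,0,0,0,0,0]}}

```text
clock: 17.55
position: [508.4, -95.4, 145.4]
ee_rot: [0.993, 0.12, 0.0, -0.002]
contact_force: [-2.3, 9.9, 2.9]
gripper_width: -0.2
grasp_force: 5.1
```

Call:
{"op": "arm_command", "data": {"steps": [0,0.001,0,0,0,0.0005,0,0,0,0,0,0]}}

```text
clock: 17.92
position: [508.5, -95.7, 145.4]
ee_rot: [0.993, 0.12, 0.0, -0.002]
contact_force: [-3.9, 15.0, 4.3]
gripper_width: 0.0
grasp_force: 7.9
```

Contact at 15 N with no more travel after about 22 mm, so the module is home. I'll retreat, open the fingers to 40 mm and go over the bar.

Call:
{"op": "arm_command", "data": {"steps": [0,-0.004,0,0,0,-0.012,0,0,0,-0.02,0,0,0,-0.02,-0.005,0,0.02,-0.011,0,0,0.03,-0.011,0,0,0.03,0,0,0,0.022,0,0,0,0,0,0,0]}}

```text
clock: 19.05
position: [591.0, 1.8, 149.4]
ee_rot: [0.993, 0.12, -0.0, 0.0]
contact_force: [0.2, -0.6, -1.1]
gripper_width: -0.2
grasp_force: 0.0
```

Call:
{"op": "arm_command", "data": {"steps": [0,0,0.03,0,0,0,0.02,0,0,0,0.01,0,0,0,0,0], "grip": 0.04}}

```text
clock: 19.55
position: [588.8, 1.0, 89.9]
ee_rot: [0.993, 0.12, -0.001, 0.0]
contact_force: [-0.9, 0.3, 0.6]
gripper_width: 39.9
grasp_force: 0.0
```

Run:
```python
from h import *
import cv2
t=cv2.cvtColor(get_image("top"),cv2.COLOR_RGB2BGR)[140:260,270:390];s=cv2.cvtColor(get_image("scene"),cv2.COLOR_RGB2BGR)[195:315,245:365]
cv2.imwrite("pics/n3.png",cv2.resize(np.hstack([t,s]),None,fx=3.3,fy=3.3,interpolation=cv2.INTER_CUBIC))
st=read_state();print(st["position"],st["contact_force"])
```

```text
[589.77952564   1.28414153  91.11836307] [-0.11254478  0.36209984  0.12704615]
```

View pics/n3.png

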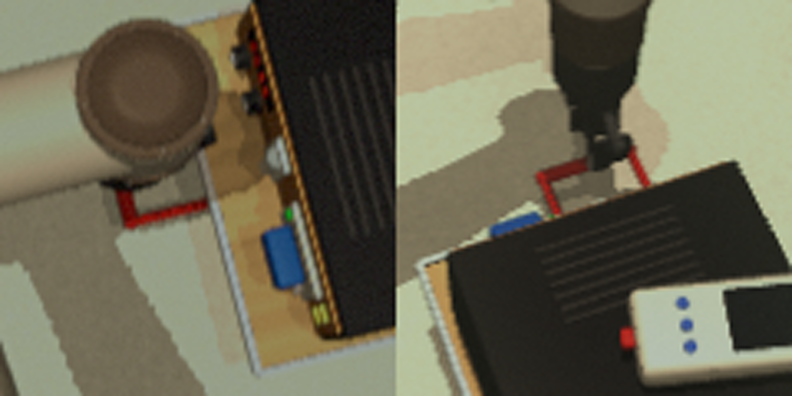

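Call:
{"op": "arm_command", "data": {"steps": [0,-0.002,0.01,0,0,0,0.015,0,0,0,0.015,0,0,0,0.008,0,0,0,0,0]}}

```text
clock: 20.27
position: [588.2, 3.0, 41.2]
ee_rot: [0.993, 0.12, -0.001, 0.0]
contact_force: [0.2, 0.5, 0.9]
gripper_width: 39.7
grasp_force: 0.0
```

Call:
{"op": "arm_command", "data": {"steps": [0,0,0,0,0,0,0,0,0,0,0,0], "grip": 0.024}}

```text
clock: 20.65
position: [589.0, 3.2, 42.8]
ee_rot: [0.993, 0.12, 0.0, -0.0]
contact_force: [-0.0, -0.0, 0.1]
gripper_width: 23.9
grasp_force: 0.0
```

Call:
{"op": "arm_command", "data": {"steps": [0,0,0,0,0,0,0,0], "grip": 0.019}}

```text
clock: 20.9
position: [588.8, 3.2, 42.4]
ee_rot: [0.993, 0.12, 0.0, -0.0]
contact_force: [0.7, 0.4, -1.0]
gripper_width: 18.9
grasp_force: 0.0
```

Call:
{"op": "arm_command", "data": {"steps": [0,0,0,0,0,0,0,0], "grip": 0.016}}

```text
clock: 21.15
position: [588.9, 2.6, 42.5]
ee_rot: [0.993, 0.12, 0.0, 0.0]
contact_force: [0.7, -4.0, 0.7]
gripper_width: 15.7
grasp_force: 2.3
```

Call:
{"op": "arm_command", "data": {"steps": [0,0.0012,0,0,0,0,0,0]}}

```text
clock: 21.4
position: [589.0, 2.3, 42.2]
ee_rot: [0.993, 0.12, -0.0, -0.0]
contact_force: [0.6, -0.9, 0.3]
gripper_width: 16.0
grasp_force: 0.4
```

Call:
{"op": "arm_command", "data": {"steps": [0,0,0,0,0,0,0,0,0,0,0,0], "grip": 0.005}}

```text
clock: 21.78
position: [589.1, 1.6, 42.4]
ee_rot: [0.993, 0.121, -0.0, 0.0]
contact_force: [0.3, -6.1, 0.7]
gripper_width: 12.4
grasp_force: 58.4
```

Call:
{"op": "arm_command", "data": {"steps": [0,0.0008,-0.001,0,0,0,-0.0015,0,0,0,-0.002,0,0,0,-0.002,0,0,0,0,0]}}

```text
clock: 22.4
position: [589.0, 1.7, 47.2]
ee_rot: [0.993, 0.12, -0.0, -0.0]
contact_force: [4.1, -1.9, -10.9]
gripper_width: 12.4
grasp_force: 58.3
```

Call:
{"op": "arm_command", "data": {"steps": [0,0,-0.002,0,0,0.0001,-0.002,0,0,0.0001,-0.002,0,0,0.0001,-0.002,0,0,0,0,0]}}

```text
clock: 23.02
position: [589.0, 1.3, 56.2]
ee_rot: [0.993, 0.12, -0.0, -0.0]
contact_force: [5.1, 0.1, -13.3]
gripper_width: 12.1
grasp_force: 58.3
```

Call:
{"op": "arm_command", "data": {"steps": [0,0.0002,-0.002,0,0,0.0003,-0.002,0,0,0.0003,-0.002,0,0,0.0003,-0.002,0,0,0,0,0]}}

```text
clock: 23.65
position: [589.4, 0.2, 65.2]
ee_rot: [0.993, 0.12, 0.0, -0.0]
contact_force: [2.1, 3.5, -10.3]
gripper_width: 12.2
grasp_force: 58.4
```

Call:
{"op": "arm_command", "data": {"steps": [0,0.0003,-0.002,0,0,0.0003,-0.002,0,0,0,0,0]}}

```text
clock: 24.02
position: [589.6, -0.6, 69.0]
ee_rot: [0.993, 0.12, -0.0, 0.0]
contact_force: [1.2, 4.1, -10.8]
gripper_width: 12.0
grasp_force: 58.3
```

Call:
{"op": "arm_command", "data": {"steps": [0,0,-0.001,0,0,0,-0.001,0,0,0,0,0]}}

```text
clock: 24.4
position: [589.6, -0.7, 69.9]
ee_rot: [0.993, 0.12, -0.0, -0.0]
contact_force: [3.8, 4.2, -16.4]
gripper_width: 12.0
grasp_force: 58.5
```

Call:
{"op": "arm_command", "data": {"steps": [0,0,-0.001,0,0,0,0,0]}}

```text
clock: 24.65
position: [589.5, -0.8, 70.0]
ee_rot: [0.993, 0.12, -0.0, -0.0]
contact_force: [5.9, 3.2, -20.1]
gripper_width: 12.5
grasp_force: 58.6
```

Call:
{"op": "arm_command", "data": {"steps": [0,-0.0006,0.001,0,0,0,0.001,0,0,0,0,0]}}

```text
clock: 25.02
position: [589.6, -0.6, 69.8]
ee_rot: [0.993, 0.12, -0.0, 0.0]
contact_force: [4.6, 0.1, -14.5]
gripper_width: 12.0
grasp_force: 59.3
```

Now I'll open the fingers and rise straight up, clear of the bar.

Call:
{"op": "arm_command", "data": {"steps": [0,0,0.001,0,0,0,0,0,0,0,0,0,0,0,0,0,0,0,0,0], "grip": 0.04}}

```text
clock: 25.65
position: [589.6, -0.1, 69.1]
ee_rot: [0.993, 0.12, 0.0, 0.0]
contact_force: [0.0, -0.1, 0.3]
gripper_width: 39.7
grasp_force: 0.0
```

Call:
{"op": "arm_command", "data": {"steps": [0,0,-0.005,0,0,0,-0.01,0,0,0,-0.02,0,0,0,-0.03,0,0,0,-0.04,0,0,0,-0.04,0,0,-0.03,0,0,0,-0.05,0,0,0,-0.05,0,0,0,-0.05,0,0,0,-0.03,0,0,0,0,0,0]}}

```text
clock: 27.15
position: [539.0, 205.7, 214.6]
ee_rot: [0.993, 0.122, 0.0, -0.0]
contact_force: [0.9, 0.3, -0.4]
gripper_width: 40.2
grasp_force: 0.0
```

Run:
```python
from h import *
import cv2
t=cv2.cvtColor(get_image("top"),cv2.COLOR_RGB2BGR)[140:260,270:390];s=cv2.cvtColor(get_image("scene"),cv2.COLOR_RGB2BGR)[195:315,245:365]
cv2.imwrite("pics/n4.png",cv2.resize(np.hstack([t,s]),None,fx=3.3,fy=3.3,interpolation=cv2.INTER_CUBIC))
st=read_state();print(st["position"],st["contact_force"])
```

```text
[539.36831845 203.6981257  214.3094573 ] [-0.25865243  0.03701853  0.21290021]
```

View pics/n4.png

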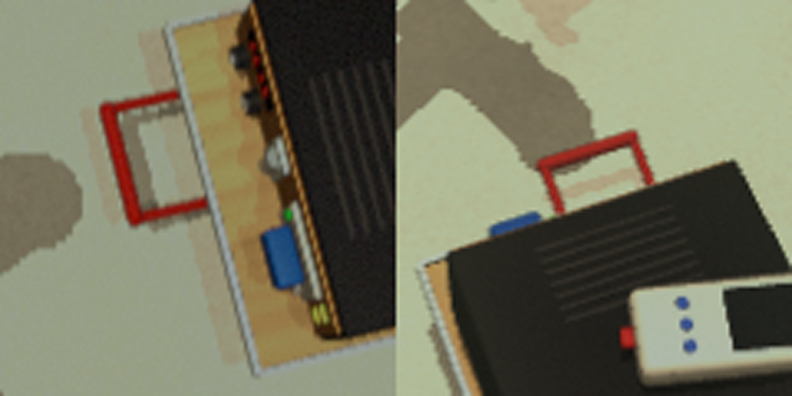

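The bar is back at its starting pixels (top-view end at about (107,107) in the crop). The deck corner is unchanged at about (256,375), and the module is home against the panel.

```bash
python3 -c "
from bench import *
print(job_done())"
```

```text
the job is handed in; nothing more can be done
None
```

I set the brake at about 23 N, pushed the module fully home and lifted the bar back up to its stop. The last pictures show the dolly where it started, and I've handed the job in; the hand-in call returned no verdict.

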